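# Seat and lock the meat grinder's head

### The job

The head of the bench meat grinder has been left standing a little out of its socket with its lock screw loose. With the fingertips, push the head straight in until its shoulder is fully home against the socket, and then spin the wing screw on top of the socket clockwise (seen from above), pushing its wings round stroke after stroke, until it is fully down and turns no further. Do not grip or force the screw, do not pick anything up, and leave the pan under the mouth and all the other things on the table where they are.

Things in the scene. Friction and masses are not known exactly. Their poses are not given: they have to be found in the camera images.
- grinder: Electric bench meat grinder with a stainless motor housing, fixed to the table. Origin on the table, straight below the axis of the wing screw; z up; +y points along the grinder's horizontal axis from the head towards the motor housing, x across it. The grinder's axis is 170 mm above the table.
- housing_edge (a point): Middle of the upper front edge of the motor housing, 242 mm above the table, 36 mm from the screw's axis, so only 4 mm clear of the wings' ends as they pass: there is hardly room to lead a finger through there, while the other sides of the screw are free. The housing is 190 mm wide (x) and reaches 300 mm back (+y); a handle on it reaches 285 mm above the table, from 74 mm behind this edge.
- socket_rim (a point): Centre of the open end face of the socket, a round collar 72 mm in outer diameter that stands out of the housing along -y and has the wing screw in its top, 40 mm behind this face. Axes as the grinder's.
- head (a joint): How far the head has slid into the socket, m: 0 = shoulder 30 mm out of the socket, 0.030 = fully home, shoulder against the socket's end face (solid stop). It slides along the grinder's +y only, with 6 N of friction, and stays where it is left.
- ring_front (a point): Centre of the front of the head's ring nut (the grinder's mouth): a flat upright face 84 mm in diameter on the grinder's axis, looking along the grinder's -y: the face to push on. It moves with the head and lies 125 mm before the head's shoulder. Axes as the grinder's.
- throat_top (a point): Centre of the open top of the head's upright feed throat, a tube 66 mm in outer diameter at its rim, 86 mm above the grinder's axis. Moves with the head; with the head home its wall is 61 mm from the screw's axis.
- wing_screw (a joint): Turn of the wing screw, rad, growing clockwise seen from above (tightening): it starts loose somewhere between 0 and 3.5 and is fully down at 9.0, where it stops: the seated screw only gives elastically then, 0.8 N m per rad, and springs back when let go. Up to there it takes 0.035 N m to turn, stays where it is left and sinks 2 mm per turn.
- wing_mid (a point): A point on the wing screw's upright axis at mid-height of its wings, turning with it: its x axis points along one wing, -x along the other; z up. The two flat wings, 5 mm thick, reach 32 mm out from the axis and stand from 15 mm below to 12 mm above this point. The hub between them, 25 mm in diameter, ends 2 mm below it; the boss under the hub, 28 mm in diameter, 22 to 25 mm below it.
- wing_ear (a point): Centre of the round ear (23 mm in diameter, 5 mm thick) that ends one of the two wings, 20.5 mm from the screw's axis; the other ear is opposite.
- catch_pan: Loose open steel pan 160 x 176 x 65 mm high under the grinder's mouth; leave alone. Origin at the centre of its underside.
- stomper: Loose white plastic pusher for the feed throat, 42 mm in diameter, 190 mm tall, standing beyond the grinder; leave alone. Origin at the centre of its underside.
- spare_plate: Loose steel hole plate, disc 70 mm in diameter, 8 mm thick, lying on the robot's side of the grinder; leave alone. Origin at the centre of its underside.
- cross_knife: Loose four-bladed grinder knife, 52 mm across, 12 mm high, lying on the robot's side of the grinder; leave alone. Origin at the centre of its underside.
- feed_tray: Loose steel tray 220 x 300 x 45 mm high, to the right; leave alone. Origin at the centre of its underside.
- shaker: Loose steel seasoning jar, 64 mm in diameter, 110 mm tall, standing to the right; leave alone. Origin at the centre of its underside.

How it is judged:
On the way, in this order (a step that is already met when the one before it is completed fails the run):
1. the head is pushed fully home (value of joint head above 0.0285 m), for 0.2 s.
2. the wing screw is spun fully down with the head home (value of joint wing_screw above 8.7 rad and value of joint head above 0.0285 m), for 0.2 s.
At the end, for the whole second after the job is handed in: The head is within 1.5 mm of fully home (joint above 0.0285 m) and the wing screw is within 0.3 rad of its stop (joint above 8.7 rad) and at rest (all of step 2 and velocity of joint wing_screw between -0.1 and 0.1 rad/s); the robot touches nothing.
It fails at once if the wing screw is gripped or forced (over 30 N from the fingers) (contact force between the fingers and wing_screw above 30 N).
It fails at once if a loose thing on the table is lifted, carried or shoved more than 25 mm (distance of any of catch_pan, stomper, spare_plate, cross_knife, feed_tray, shaker from where it was at the start of the episode above 0.025 m).
It fails at once if the stomper or the jar is knocked over (angle between any of stomper, shaker's own z axis and vertical above 0.5 rad).
It also fails if it takes over 58 s, if anything falls off the work surface, if the arm or the gripper's body presses on something with over 40 N, if the wrist force passes 120 N, or if a joint passes its speed limit or range.

### The arm

A 6-joint arm with a two-finger parallel gripper is mounted at the origin on the work surface. World frame = base frame: x ahead of the robot, y to its left, z up, the work surface at z = 0. Lengths are in m, angles in rad, forces in N, time in s.
With the tool pointing down it reaches from about 0.375 to 0.9 m from the base axis. Payload 3.1 kg.
Tool frame: the origin (TCP) lies midway between the tips of the shut fingers; the grasp point (between the pads) lies 19 mm behind it; z points along the fingers, y is the line along which they close (so a half turn about z gives the same grasp; the last joint's range is limited). The gripper opens to 87 mm and grips with 3 to 60 N. Pads are 19 mm wide; open, the fingers measure 117 mm over their backs; the gripper's body (75 mm by 190 mm) begins 51 mm behind the grasp point.
Start: joints at [0.943, 0.527, 1.433, -0, 1.181, -0.178], TCP at [0.272, 0.563, 0.223] pointing down, gripper open.
Joint ranges: [-3.08, 3.08], [-0.75, 2.2], [0.22, 2.44], [-1.43, 4.57], [0, 2.65], [-2.85, 2.85]. Speed limits (rad/s): [2.79, 2.79, 3.14, 3.14, 3.14, 3.14].

### API

Orientations are given as a unit quaternion [x, y, z, w].
In Python, from plant import r, snapshot, order gives the robot as it stands. The module is installed in compiled form; this text tells all that it offers.
- The arm moves only by the tool servo_tool, never from a script. Its argument "series" is one flat list of numbers, 7 for each row, row after row: the shift along the tool's x, y, z scaled (see below), then the turn, a rotation vector about the tool's x, y, z scaled (see below), then the opening, from -1 (shut) to 1 (fully open). In form: [x, y, z, rx, ry, rz, hand, x, y, z, rx, ry, rz, hand, ...]. A call has exactly 10 rows; each row shifts and turns the commanded pose from where the row before left it, along the tool's axes as they then stand; what a row does not reach is not made up. The controller multiplies each number of a shift by 2 cm and each number of a turn by 90 degrees. A row lasts 1/8 s, in which the tool goes at most 62.5 mm and 10.7 degrees, less where a joint would pass 70% of its speed; a pose out of reach is approached as far as the arm can. A call with a number of a shift or a turn outside -1 to 1 is refused whole. A call with a gripper value outside its range is refused whole. The fingers move at their own pace and stop on an object; the grip force is fixed at half the most. Time passes only in rows, so rows that do not move let the fingers close, or fill a call up. It gives the time, the measured TCP pose, the force, the opening and the grip force at its end, in the units of the state.
- r.observe(): the state, without advancing time (a new reading comes with each control period).
- snapshot(name): name is "scene" or "top" or "wrist"; returns a dict with "img" (480x640x3 uint8, red, green, blue), "K" (3x3 intrinsics, pixels), "rvec" (rotation vector, rad) and "tvec" (3), from world to camera coordinates, as OpenCV has them. Camera axes: x right, y down, z forward; pixel columns grow to the right and rows downward; lengths in m; the calibration is good to about 2 mm. A picture is of the moment at which its call begins. There is no depth.
- order.job_done(): hands the job in; it is judged then, once.
The state is a dict: "clock": time; "joints": joint angles; "joint_vel": joint speeds; "tau": joint torques, N m; "tool_pos": TCP position; "tool_rot": TCP orientation; "wrist_force": force on the tool from outside, world axes, zero at the start; "moment": the same for the moment, N m; "opening": finger opening in m; "finger_force": force on a finger pad.
Only numpy, scipy, OpenCV 4.12 (cv2) and the standard library are available. Lean on these libraries where they do the work, as an engineer would, in place of code of your own. Each camera call takes 0.05 s, during which the arm holds its last target. There are 200 camera calls.

## Working session

There is one attempt and no reset: what is moved stays moved. The work goes in short steps, Python scripts to look and compute and a tool call to move; the robot and the scene stay as the last step left them, time stands still between calls to the robot, and variables do not carry over. Pictures are saved under pics/ and viewed, at most 12 in all, crops included, and the job is handed in when it is done.

Besides the shell and the picture viewer there is one more tool, called after "Emit:" as a command line: name --argument value ..., lists and objects as JSON in quotes. servo_tool: Moves the arm, as the interface text tells. Its arguments: {"type":"object","properties":{"series":{"type":"array","items":{"type":"number","minimum":-1,"maximum":1}}},"required":["series"]}

```bash
mkdir -p pics; cat > h.py <<'E'
import numpy as np,cv2,json
from plant import r,snapshot,order
def snap(n,f):
    s=snapshot(n); cv2.imwrite(f'pics/{f}.png',s['img'][:,:,::-1]); np.savez(f'pics/{f}.npz',**s); return s
def ld(f): return dict(np.load(f'pics/{f}.npz'))
def cam(s):
    R=cv2.Rodrigues(np.array(s['rvec'],float))[0]; t=np.array(s['tvec'],float).ravel(); return R,t
def ray(s,uv):
    R,t=cam(s); d=R.T@np.linalg.inv(s['K'])@np.array([uv[0],uv[1],1.]); return -R.T@t,d/np.linalg.norm(d)
def onz(s,uv,z):
    o,d=ray(s,uv); return o+d*(z-o[2])/d[2]
def tri(a,ua,b,ub):
    o1,d1=ray(a,ua);o2,d2=ray(b,ub)
    k=np.linalg.lstsq(np.c_[d1,-d2],o2-o1,rcond=None)[0]
    p,q=o1+k[0]*d1,o2+k[1]*d2; return (p+q)/2,np.linalg.norm(p-q)
def proj(s,P):
    return cv2.projectPoints(np.array(P,float).reshape(-1,3),np.array(s['rvec'],float),np.array(s['tvec'],float),s['K'],None)[0].reshape(-1,2)
E
python3 - <<'E'
from h import *
a=snap('scene','s0');b=snap('top','t0')
for s in(a,b):print(ray(s,(320,240)),s['K'][0,0])
o=r.observe();print(o['clock'],o['tool_pos'],o['tool_rot'],o['wrist_force'])
E
```

```text
(array([ 1.18339022, -0.0087502 ,  1.16145879]), array([-0.55240566, -0.16567345, -0.81694571])) 523.6314682673171
(array([ 0.39001154, -0.16672589,  1.3737972 ]), array([ 0.10772472, -0.01218914, -0.99410604])) 622.8572044553232
0.1 [0.27132037 0.56229791 0.22166431] [ 2.23008684e-01  9.74815953e-01 -9.11963629e-04 -3.90452052e-04] [ 0.01778316 -0.0668445  -0.41057456]
```

View pics/s0.png

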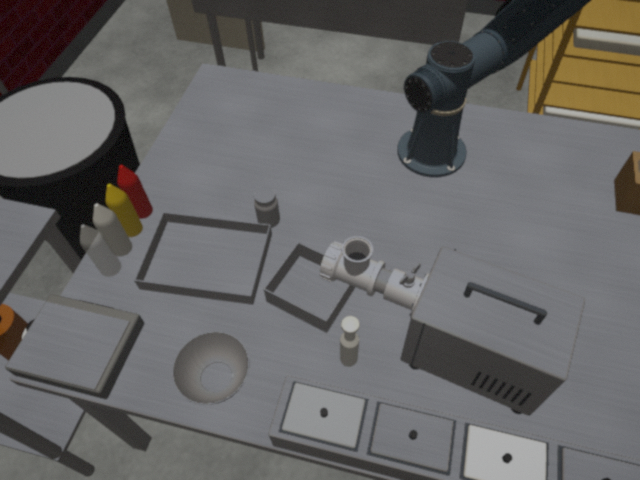

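View pics/t0.png

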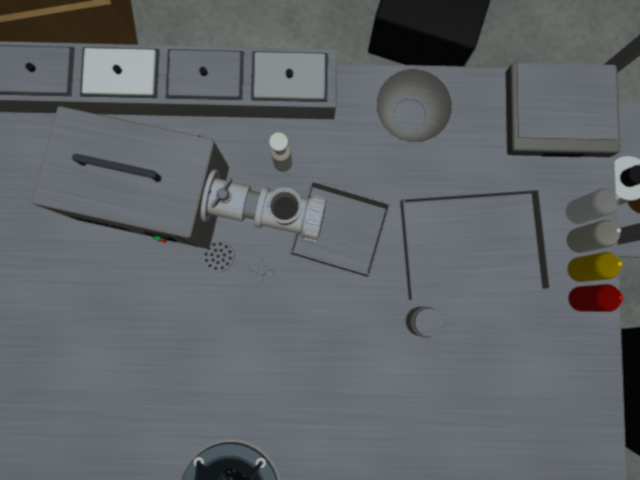

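The scene view shows the screw near (408,275), the throat near (357,248) and the ring near (330,262). In the top view they are near (223,193), (287,206) and (316,216). I'll enlarge both.

```bash
python3 - <<'E'
from h import *
a=ld('s0')['img'];b=ld('t0')['img']
f=lambda i,x,y,w,h,k:cv2.resize(i[y:y+h,x:x+w],None,fx=k,fy=k,interpolation=cv2.INTER_CUBIC)
m=np.vstack([f(a,310,225,133,80,6)[:,:800],f(b,190,165,145,86,5.5)[:300,:800].copy() if 0 else cv2.resize(f(b,195,165,145,85,5.5),(800,469))[:]])
m=np.vstack([cv2.resize(f(a,310,225,150,90,1),(500,300),interpolation=cv2.INTER_CUBIC),cv2.resize(f(b,190,165,150,90,1),(500,300),interpolation=cv2.INTER_CUBIC)])
m=np.clip(m*1.3,0,255).astype('uint8')
cv2.imwrite('pics/c0.png',m[:,:,::-1])
E
```

```text
Traceback (most recent call last):
ValueError: all the input array dimensions except for the concatenation axis must match exactly, but along dimension 1, the array at index 0 has size 798 and the array at index 1 has size 800
```

```bash
python3 - <<'E'
from h import *
f=lambda n,x,y:cv2.resize(ld(n)['img'][y:y+90,x:x+150],(500,300),interpolation=cv2.INTER_CUBIC)
m=np.clip(np.vstack([f('s0',310,225),f('t0',190,165)])*1.3,0,255).astype('uint8')
cv2.imwrite('pics/c0.png',m[:,:,::-1])
E
```

```text
(no output)
```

View pics/c0.png

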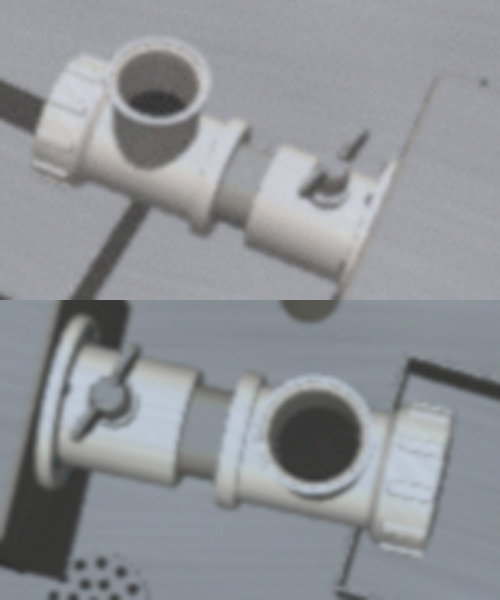

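```bash
python3 - <<'E'
from h import *
a=ld('s0');b=ld('t0');k=.3
A=lambda x,y:(310+x*k,225+y*k);B=lambda x,y:(190+x*k,165+(y-300)*k)
T,e=tri(a,A(161,80),b,B(318,436));print('throat',T,e)
W,e2=tri(a,A(336.5,162.5),b,B(105.5,394));print('screw',W,e2)
for n,p,q in[('tip far',A(365,135),B(133,350)),('tip near',A(308,190),B(78,438))]:print(n,tri(a,p,b,q))
print('ring top-view edge', onz(b,B(450,410),.17),onz(b,B(427,553),.17))
d=(W-T)[:2];print('yaw',np.degrees(np.arctan2(-d[0],d[1])),np.linalg.norm(d))
E
```

```text
throat [ 0.57243119 -0.11282881  0.25171196] 0.007288742368467998
screw [0.59656042 0.00511534 0.23582411] 0.005363348497705769
tip far (array([0.60962762, 0.00071821, 0.28748034]), np.float64(0.03925227666368495))
tip near (array([0.58322882, 0.00947484, 0.18322312]), np.float64(0.03170089504622262))
ring top-view edge [ 0.60340935 -0.18988371  0.17      ] [ 0.51863215 -0.17782346  0.17      ]
yaw -11.562128018072018 0.12038705388949146
```

```bash
cat >> h.py <<'E'
from scipy.spatial.transform import Rotation as Ro
def th():
    o=r.observe(); M=Ro.from_quat(o['tool_rot']).as_matrix(); return np.array(o['tool_pos']),np.degrees(np.arctan2(M[1,0],M[0,0]))
def plan(tgt,tt,n,p0=None,t0=None):
    """straight line in world, tool down; rows of (x,y,z,rz) in units"""
    if p0 is None: p0,t0=th()
    p=np.array(p0,float);t=t0
    for i in range(n):
        d=(np.array(tgt)-p)/(n-i)/.02; a=np.radians(t); c,s=np.cos(a),np.sin(a)
        u=np.clip(np.round([d[0]*c+d[1]*s,d[0]*s-d[1]*c,-d[2]],2),-1,1)
        rz=np.clip(round((t-tt)/(n-i)/90,3),-.118,.118)
        p=p+.02*np.array([u[0]*c+u[1]*s,u[0]*s-u[1]*c,-u[2]]);t-=rz*90
        print(*u,0,0,rz,sep=', ')
    print('->',p.round(4),round(t,2)); return p,t
E
python3 - <<'E'
from h import *
p,t=plan((.34,.36,.34),79,10); p,t=plan((.42,.16,.34),79,10,p,t);p,t=plan((.5,-.03,.34),79,10,p,t)
E
```

```text
-0.75, -0.76, -0.59, 0, 0, 0.084
-0.84, -0.66, -0.59, 0, 0, 0.084
-0.92, -0.54, -0.59, 0, 0, 0.083
-0.98, -0.42, -0.59, 0, 0, 0.084
-1.0, -0.28, -0.59, 0, 0, 0.083
-1.0, -0.14, -0.59, 0, 0, 0.084
-1.0, -0.0, -0.59, 0, 0, 0.083
-1.0, 0.14, -0.6, 0, 0, 0.084
-1.0, 0.3, -0.59, 0, 0, 0.083
-1.0, 0.46, -0.6, 0, 0, 0.084
-> [0.3403 0.3646 0.3401] 78.99
-0.93, 0.59, 0.0, 0, 0, -0.0
-0.93, 0.59, 0.0, 0, 0, -0.0
-0.93, 0.59, 0.0, 0, 0, -0.0
-0.93, 0.59, 0.0, 0, 0, -0.0
-0.93, 0.58, 0.0, 0, 0, -0.0
-0.93, 0.59, 0.0, 0, 0, -0.0
-0.92, 0.58, 0.0, 0, 0, -0.0
-0.93, 0.59, 0.0, 0, 0, -0.0
-0.92, 0.58, 0.0, 0, 0, -0.0
-0.93, 0.59, 0.0, 0, 0, -0.0
-> [0.42   0.16   0.3401] 78.99
-0.86, 0.57, 0.0, 0, 0, -0.0
-0.86, 0.57, 0.0, 0, 0, -0.0
-0.85, 0.57, 0.0, 0, 0, -0.0
-0.86, 0.58, 0.0, 0, 0, -0.0
-0.85, 0.57, 0.0, 0, 0, -0.0
-0.86, 0.58, 0.0, 0, 0, -0.0
-0.85, 0.57, 0.0, 0, 0, -0.0
-0.86, 0.58, 0.0, 0, 0, -0.0
-0.85, 0.57, 0.0, 0, 0, -0.0
-0.86, 0.58, 0.0, 0, 0, -0.0
-> [ 0.5    -0.03    0.3401] 78.99
```

Emit:
servo_tool --series '[-0.75,-0.76,-0.6,0,0,0.084,-1,-0.84,-0.66,-0.6,0,0,0.084,-1,-0.92,-0.54,-0.6,0,0,0.084,-1,-0.98,-0.42,-0.6,0,0,0.084,-1,-1,-0.28,-0.6,0,0,0.084,-1,-1,-0.14,-0.6,0,0,0.084,-1,-1,0,-0.6,0,0,0.084,-1,-1,0.14,-0.6,0,0,0.084,-1,-1,0.3,-0.6,0,0,0.084,-1,-1,0.46,-0.6,0,0,0.084,-1]'

```text
clock: 1.35
tool_pos: [0.34, 0.3641, 0.3425]
tool_rot: [0.775, 0.632, -0.001, -0.0]
wrist_force: [0.1, 0.6, 0.3]
opening: 0.0014
finger_force: 0.0
```

Emit:
servo_tool --series '[-0.95,0.59,0,0,0,0,-1,-0.95,0.59,0,0,0,0,-1,-0.95,0.59,0,0,0,0,-1,-0.95,0.59,0,0,0,0,-1,-0.95,0.59,0,0,0,0,-1,-0.95,0.59,0,0,0,0,-1,-0.95,0.59,0,0,0,0,-1,-0.95,0.59,0,0,0,0,-1,-0.95,0.59,0,0,0,0,-1,-0.95,0.59,0,0,0,0,-1]'

```text
clock: 2.6
tool_pos: [0.4182, 0.1546, 0.3422]
tool_rot: [0.774, 0.634, -0.0, -0.0]
wrist_force: [-0.1, 0.0, -0.5]
opening: 0.0009
finger_force: 0.0
```

Emit:
servo_tool --series '[-0.85,0.57,0,0,0,0,-1,-0.85,0.57,0,0,0,0,-1,-0.85,0.57,0,0,0,0,-1,-0.85,0.57,0,0,0,0,-1,-0.85,0.57,0,0,0,0,-1,-0.85,0.57,0,0,0,0,-1,-0.85,0.57,0,0,0,0,-1,-0.85,0.57,0,0,0,0,-1,-0.85,0.57,0,0,0,0,-1,-0.85,0.57,0,0,0,0,-1]'

```text
clock: 3.85
tool_pos: [0.497, -0.0349, 0.3425]
tool_rot: [0.774, 0.634, -0.0, -0.0]
wrist_force: [-0.1, -0.6, 1.0]
opening: 0.0004
finger_force: 0.0
```

```bash
python3 - <<'E'
from h import *
s=snap('wrist','w1');print(th(),r.observe()['clock'],ray(s,(320,240)),s['K'][0,0])
S=np.array([.5966,.0051]);g=np.array([.19,.981]);R=S-.195*g
print(proj(s,[[*S,.235],[*R,.17]]))
p=R-.055*g;print(p);a,t=plan((*p,.25),79,10)
E
```

```text
(array([ 0.49848141, -0.03726542,  0.34251027]), np.float64(78.54048485998437)) 3.9 (array([0.51288352, 0.03986244, 0.50312828]), array([-0.06240531, -0.28012954, -0.95793163])) 382.5608641103468
[[452.01990572 152.451369  ]
 [413.30434412 348.91259592]]
[ 0.5491  -0.24015]
-0.94, 0.45, 0.46, 0, 0, -0.001
-0.95, 0.45, 0.46, 0, 0, -0.0
-0.94, 0.45, 0.46, 0, 0, -0.001
-0.95, 0.45, 0.46, 0, 0, -0.0
-0.95, 0.45, 0.46, 0, 0, -0.001
-0.94, 0.44, 0.47, 0, 0, -0.0
-0.95, 0.44, 0.46, 0, 0, -0.001
-0.95, 0.44, 0.47, 0, 0, -0.0
-0.94, 0.45, 0.46, 0, 0, -0.001
-0.95, 0.44, 0.47, 0, 0, -0.0
-> [ 0.5491 -0.2402  0.2499] 78.99
```

View pics/w1.png

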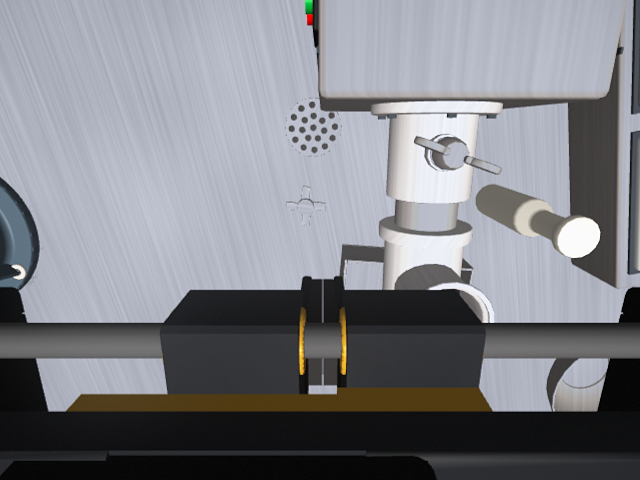

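The wrist view puts the screw hub at (455,153), against (452,152) predicted, with wing tips at (415,141) and (500,170). The housing edge is level in the image, so the tool is aligned with the grinder axis. Next I move in front of the ring.

Emit:
servo_tool --series '[-0.94,0.45,0.46,0,0,0,-1,-0.94,0.45,0.46,0,0,0,-1,-0.94,0.45,0.46,0,0,0,-1,-0.94,0.45,0.46,0,0,0,-1,-0.94,0.45,0.46,0,0,0,-1,-0.94,0.45,0.46,0,0,0,-1,-0.94,0.45,0.46,0,0,0,-1,-0.94,0.45,0.46,0,0,0,-1,-0.94,0.45,0.46,0,0,0,-1,-0.94,0.45,0.46,0,0,0,-1]'

```text
clock: 5.15
tool_pos: [0.5482, -0.2372, 0.2499]
tool_rot: [0.774, 0.634, 0.0, 0.0]
wrist_force: [-0.8, -0.7, -0.9]
opening: 0.0001
finger_force: 0.0
```

Emit:
servo_tool --series '[0,0,0.9,0,0,0,-1,0,0,0.9,0,0,0,-1,0,0,0.9,0,0,0,-1,0,0,0.8,0,0,0,-1,0.4,0,0,0,0,0,-1,0.4,0,0,0,0,0,-1,0.4,0,0,0,0,0,-1,0.4,0,0,0,0,0,-1,0,0,0,0,0,0,-1,0,0,0,0,0,0,-1]'

```text
clock: 6.4
tool_pos: [0.5542, -0.2045, 0.1808]
tool_rot: [0.774, 0.634, -0.0, 0.0]
wrist_force: [-0.3, -0.4, 0.7]
opening: 0.0006
finger_force: 0.0
```

```bash
python3 - <<'E'
from h import *
S=np.array([.5966,.0051]);g=np.array([.19,.981]);R=S-.195*g
p,t=th();o=r.observe();print(p,t,o['wrist_force'],o['clock'],'gap to ring plane',(R-p[:2])@g,'lateral',(p[:2]-R)@[g[1],-g[0]])
s=ld('w1')
for u in[(455,153),(415,141),(500,170)]:print(onz(s,u,.235))
E
```

```text
[ 0.55421257 -0.20448207  0.18076852] 78.64794810272628 [-0.27606604 -0.35261544  0.70954722] 6.4 gap to ring plane 0.018953730351775267 lateral -0.0017614778471513556
[0.59856632 0.00433045 0.235     ]
[0.57270032 0.01766138 0.235     ]
[ 0.62803464 -0.01335947  0.235     ]
```

Emit:
servo_tool --series '[0.25,0,0,0,0,0,-1,0.25,0,0,0,0,0,-1,0.25,0,0,0,0,0,-1,0.25,0,0,0,0,0,-1,0.2,0,0,0,0,0,-1,0.2,0,0,0,0,0,-1,0.2,0,0,0,0,0,-1,0.2,0,0,0,0,0,-1,0,0,0,0,0,0,-1,0,0,0,0,0,0,-1]'

```text
clock: 7.65
tool_pos: [0.5609, -0.1705, 0.1805]
tool_rot: [0.774, 0.634, -0.001, 0.001]
wrist_force: [-1.6, -4.8, -0.5]
opening: 0.0005
finger_force: 2.5
```

Emit:
servo_tool --series '[0.05,0,0,0,0,0,-1,0.05,0,0,0,0,0,-1,0.05,0,0,0,0,0,-1,0.05,0,0,0,0,0,-1,0.05,0,0,0,0,0,-1,0.05,0,0,0,0,0,-1,0.05,0,0,0,0,0,-1,0,0,0,0,0,0,-1,0,0,0,0,0,0,-1,0,0,0,0,0,0,-1]'

```text
clock: 8.9
tool_pos: [0.5613, -0.1688, 0.1807]
tool_rot: [0.773, 0.634, -0.005, 0.004]
wrist_force: [-6.2, -17.9, -1.8]
opening: 0.0004
finger_force: 9.0
```

Force rose to 19 N against something solid. I'll check that the shoulder is home.

```bash
python3 - <<'E'
from h import *
s=snap('wrist','w2');b=snap('top','t2');a=snap('scene','s2')
f=lambda i,x,y:cv2.resize(i[y:y+90,x:x+133],(399,270),interpolation=cv2.INTER_CUBIC)
m=np.vstack([np.hstack([f(a['img'],320,225),f(b['img'],190,165)]),cv2.resize(s['img'][0:264],(798,330))])
cv2.imwrite('pics/c2.png',np.clip(m*1.25,0,255).astype('uint8')[:,:,::-1])
print(r.observe()['wrist_force'])
E
```

```text
[ -6.24117902 -15.97908424  -2.11774361]
```

View pics/c2.png

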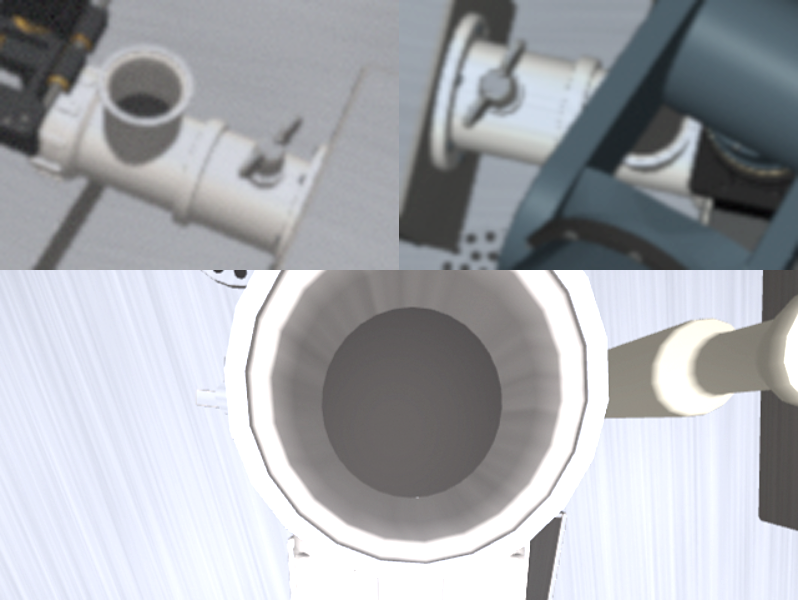

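The head is home: in both views the shoulder is flush with the socket. I back off, rise, and move over to look at the screw.

Emit:
servo_tool --series '[-0.8,0,0,0,0,0,-1,-0.8,0,0,0,0,0,-1,-0.6,0,-0.5,0,0,0,-1,-0.2,0,-1,0,0,0,-1,0,0,-1,0,0,0,-1,0,0,-1,0,0,0,-1,0,0,-1,0,0,0,-1,0,0,-1,0,0,0,-1,0.5,0,-1,0,0,0,-1,1,0,-1,0,0,0,-1]'

```text
clock: 10.3
tool_pos: [0.5591, -0.1802, 0.332]
tool_rot: [0.774, 0.633, 0.0, 0.0]
wrist_force: [-0.5, 0.1, 0.0]
opening: 0.0004
finger_force: 0.0
```

Emit:
servo_tool --series '[1,0,0,0,0,0,-0.4,1,0,0,0,0,0,-0.4,1,0,0,0,0,0,-0.4,1,0,0,0,0,0,-0.4,1,0,0,0,0,0,-0.4,0.5,0,0,0,0,0,-0.4,0,0,0,0,0,0,-0.4,0,0,0,0,0,0,-0.4,0,0,0,0,0,0,-0.4,0,0,0,0,0,0,-0.4]'

```text
clock: 11.55
tool_pos: [0.5806, -0.0726, 0.3306]
tool_rot: [0.774, 0.633, -0.0, 0.0]
wrist_force: [-0.1, -0.2, 0.1]
opening: 0.0261
finger_force: 0.0
```

```bash
python3 - <<'E'
from h import *
s=snap('wrist','w3');print(th(),r.observe()['clock'],r.observe()['opening'])
S=[.598,.0045]
q=proj(s,[[*S,.235]])[0];print(q)
x=int(np.clip(q[0]-100,0,440));y=int(np.clip(q[1]-75,0,330));print(x,y)
w=ld('w1')
f=lambda i,x,y,W,H:cv2.resize(i[y:y+H,x:x+W],(400,300),interpolation=cv2.INTER_CUBIC)
cv2.imwrite('pics/c3.png',np.hstack([f(s['img'],x,y,200,150),f(w['img'],405,115,100,75)])[:,:,::-1])
E
```

```text
(array([ 0.58065952, -0.07257893,  0.3305634 ]), np.float64(78.58354111761084)) 11.6 0.02578321218582602
[323.76642621 121.29401126]
223 46
```

View pics/c3.png

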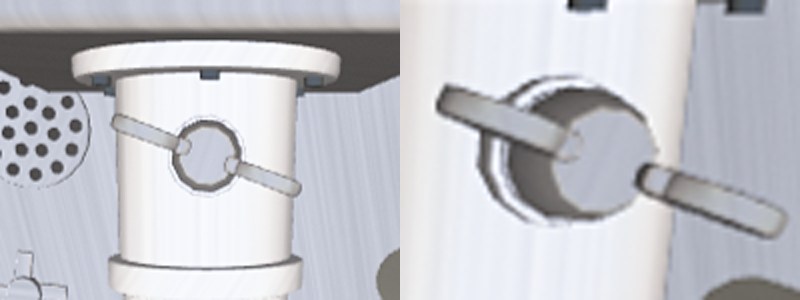

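```bash
python3 - <<'E'
from h import *
a=ld('w1');b=ld('w3')
P=[tri(a,u,b,v) for u,v in[((457.5,155.7),(326.5,124.5)),((414.2,139.2),(279,106.5)),((501.7,172),(373,141))]]
for p in P:print(p)
d=P[2][0]-P[1][0];print('wing angle',np.degrees(np.arctan2(d[1],d[0])),np.linalg.norm(d), (P[2][0]+P[1][0])/2)
for z in(.23,.24):print(onz(b,(326.5,124.5),z))
E
```

```text
(array([0.5993664 , 0.0023381 , 0.23699016]), np.float64(0.0002603860575430321))
(array([0.57205722, 0.01893709, 0.23600912]), np.float64(0.00019611098218229054))
(array([ 0.62610259, -0.01347541,  0.24198831]), np.float64(0.00016121072989030952))
wing angle -30.95227567379289 0.06330263513403764 [0.59907991 0.00273084 0.23899872]
[0.59938909 0.00222289 0.23      ]
[0.59928035 0.00221779 0.24      ]
```

```bash
python3 - <<'E'
from h import *
plan((.5992,.0024,.285),115,8)
E
```

```text
0.48, 0.02, 0.28, 0, 0, -0.051
0.48, 0.06, 0.29, 0, 0, -0.051
0.47, 0.1, 0.28, 0, 0, -0.05
0.46, 0.13, 0.29, 0, 0, -0.051
0.45, 0.17, 0.28, 0, 0, -0.05
0.44, 0.21, 0.29, 0, 0, -0.051
0.42, 0.24, 0.28, 0, 0, -0.05
0.4, 0.27, 0.29, 0, 0, -0.051
-> [0.5991 0.0023 0.285 ] 115.03
```

Emit:
servo_tool --series '[0.48,0.02,0.28,0,0,-0.051,-0.4,0.48,0.06,0.29,0,0,-0.051,-0.4,0.47,0.1,0.28,0,0,-0.05,-0.4,0.46,0.13,0.29,0,0,-0.051,-0.4,0.45,0.17,0.28,0,0,-0.05,-0.4,0.44,0.21,0.29,0,0,-0.051,-0.4,0.42,0.24,0.28,0,0,-0.05,-0.4,0.4,0.27,0.29,0,0,-0.051,-0.4,0,0,0,0,0,0,-0.4,0,0,0,0,0,0,-0.4]'

```text
clock: 12.85
tool_pos: [0.5992, 0.0024, 0.2852]
tool_rot: [0.537, 0.843, -0.0, 0.0]
wrist_force: [0.3, -0.8, 0.0]
opening: 0.026
finger_force: 0.0
```

```bash
python3 - <<'E'
from h import *
o=r.observe();print(th(),o['clock'],o['joints'],o['wrist_force'],o['moment'])
plan((.5992,.0024,.2405),115,4)
s=snap('wrist','w4');print(proj(s,[.5992,.0024,.237]))
E
```

```text
(array([0.59922603, 0.00239495, 0.285154  ]), np.float64(115.00052709048548)) 12.85 [-1.82148864e-01  4.28323736e-01  1.42410019e+00 -3.37018988e-04
  1.28885072e+00 -6.18396677e-01] [ 0.332864   -0.7866735   0.03190025] [-0.08155383  0.03821854  0.0148482 ]
0.0, -0.0, 0.56, 0, 0, 0.0
0.0, -0.0, 0.56, 0, 0, 0.0
0.0, -0.0, 0.56, 0, 0, 0.0
0.0, -0.0, 0.55, 0, 0, 0.0
-> [0.5992 0.0024 0.2406] 115.0
[[321.36663046 262.18730387]]
```

View pics/w4.png

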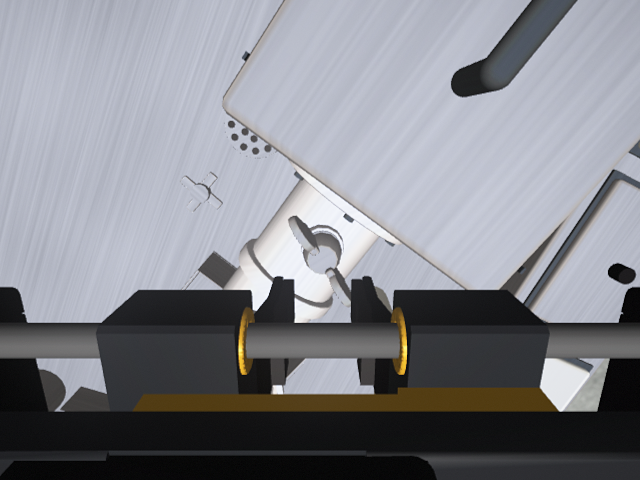

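The view shows the fingers straddling the screw with the wings diagonal between them. The hub is near (322,252), about 10 px from the prediction, so I check this.

```bash
python3 - <<'E'
from h import *
a=ld('w1');b=ld('w3');c=ld('w4')
print(onz(c,(322,252),.235),tri(b,(326.5,124.5),c,(322,252)),tri(a,(457.5,155.7),c,(322,252)))
i=c['img'][225:300,270:370]
cv2.imwrite('pics/c4.png',cv2.resize(i,(800,600),interpolation=cv2.INTER_CUBIC)[:,:,::-1])
E
```

```text
[0.59718151 0.00758555 0.235     ] (array([0.59958291, 0.00225401, 0.21750894]), np.float64(0.00012612682964909547)) (array([0.59992886, 0.00349098, 0.22905467]), np.float64(0.0056798323223305695))
```

View pics/c4.png

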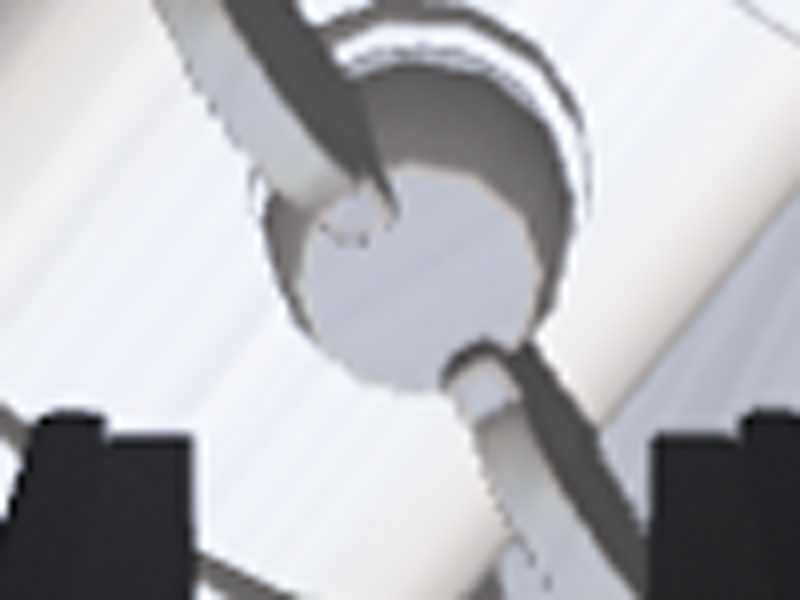

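The enlarged hub disc is centred at (322.5,260), within 1 mm of the prediction, so the axis is right. I lower and start turning.

Emit:
servo_tool --series '[0,0,0.6,0,0,0,-0.4,0,0,0.6,0,0,0,-0.4,0,0,0.6,0,0,0,-0.4,0,0,0.5,0,0,0,-0.4,0,0,0,0,0,0.06,-0.4,0,0,0,0,0,0.1,-0.4,0,0,0,0,0,0.1,-0.4,0,0,0,0,0,0.1,-0.4,0,0,0,0,0,0.1,-0.4,0,0,0,0,0,0.1,-0.4]'

```text
clock: 14.15
tool_pos: [0.5987, 0.0029, 0.238]
tool_rot: [0.846, 0.533, -0.001, -0.0]
wrist_force: [1.1, 0.0, -1.0]
opening: 0.0264
finger_force: 1.2
```

```bash
python3 - <<'E'
from h import *
o=r.observe();print(th(),o['clock'],o['joints'][5],o['wrist_force'],o['moment'])
s=snap('wrist','w5')
cv2.imwrite('pics/c5.png',cv2.resize(s['img'][200:380,200:440],(720,540),interpolation=cv2.INTER_CUBIC)[:,:,::-1])
E
```

```text
(array([0.59869587, 0.0028796 , 0.23795732]), np.float64(64.39216697116659)) 14.15 0.2654246429077722 [ 1.08856688  0.01680218 -0.96315949] [-0.11841997  0.05878845  0.03200738]
```

View pics/c5.png

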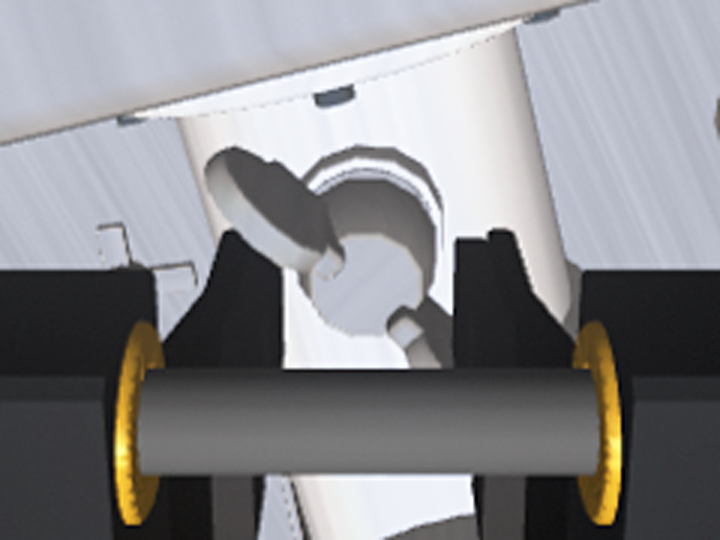

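The wing is being carried by the fingers. I continue the stroke, then lift and unwind.

Emit:
servo_tool --series '[0,0,0,0,0,0.115,-0.4,0,0,0,0,0,0.115,-0.4,0,0,0,0,0,0.115,-0.4,0,0,0,0,0,0.115,-0.4,0,0,0,0,0,0.115,-0.4,0,0,0,0,0,0.115,-0.4,0,0,0,0,0,0.115,-0.4,0,0,0,0,0,0.115,-0.4,0,0,0,0,0,0.115,-0.4,0,0,0,0,0,0.115,-0.4]'

```text
clock: 15.45
tool_pos: [0.5981, 0.0032, 0.2378]
tool_rot: [0.943, -0.334, -0.002, 0.0]
wrist_force: [-1.5, 0.3, -1.4]
opening: 0.0259
finger_force: 1.2
```

Emit:
servo_tool --series '[0,0,0,0,0,0.11,-0.4,0,0,0,0,0,0.11,-0.4,0,0,0,0,0,0.11,-0.4,0,0,0,0,0,0,-0.4,0,0,0,0,0,-0.03,-0.4,0,0,-0.6,0,0,0,-0.4,0,0,-0.6,0,0,0,-0.4,0,0,0,0,0,-0.115,-0.4,0,0,0,0,0,-0.115,-0.4,0,0,0,0,0,-0.115,-0.4]'

```text
clock: 16.7
tool_pos: [0.5997, 0.0026, 0.2644]
tool_rot: [0.955, -0.296, 0.001, -0.0]
wrist_force: [-0.5, -0.4, -0.3]
opening: 0.0261
finger_force: 0.0
```

Emit:
servo_tool --series '[0,0,0,0,0,-0.115,-0.4,0,0,0,0,0,-0.115,-0.4,0,0,0,0,0,-0.115,-0.4,0,0,0,0,0,-0.115,-0.4,0,0,0,0,0,-0.115,-0.4,0,0,0,0,0,-0.115,-0.4,0,0,0,0,0,-0.115,-0.4,0,0,0,0,0,-0.115,-0.4,0,0,0,0,0,-0.115,-0.4,0,0,0,0,0,-0.115,-0.4]'

```text
clock: 17.95
tool_pos: [0.5998, 0.0026, 0.2644]
tool_rot: [0.824, 0.567, 0.001, 0.001]
wrist_force: [0.6, -0.2, -0.6]
opening: 0.0265
finger_force: 0.0
```

```bash
python3 - <<'E'
from h import *
o=r.observe();print(th(),o['clock'],o['joints'][5],o['wrist_force'],o['moment'])
s=snap('wrist','w6')
cv2.imwrite('pics/c6.png',cv2.resize(s['img'][170:380,180:460],(720,540),interpolation=cv2.INTER_CUBIC)[:,:,::-1])
E
```

```text
(array([0.59977744, 0.00258842, 0.26435703]), np.float64(69.11072088441632)) 17.95 0.18290883395548604 [ 0.62882091 -0.20776324 -0.60767671] [-0.10802484  0.03200324  0.04615688]
```

View pics/c6.png

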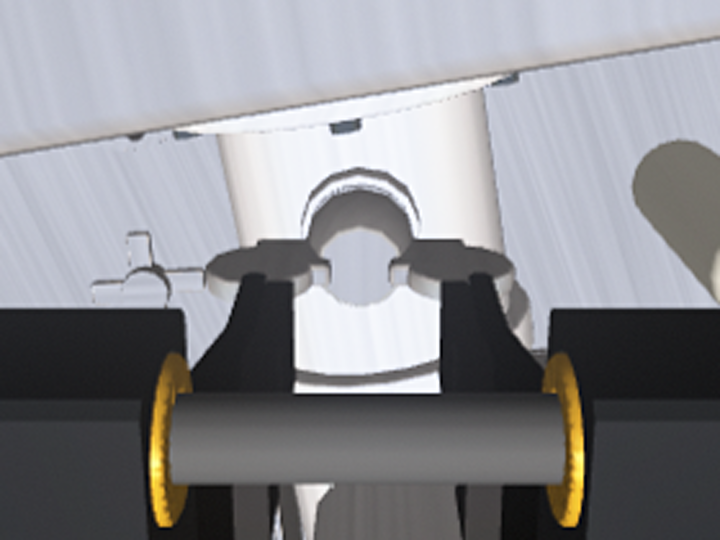

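In tool axes the wing now lies along tool y (tips near (210,270) and (510,270) in the crop), so it has turned about 170°. Now I re-engage for the second stroke.

Emit:
servo_tool --series '[0,0,0,0,0,-0.11,-0.4,0,0,0,0,0,-0.11,-0.4,0,0,0,0,0,-0.11,-0.4,0,0,0,0,0,-0.11,-0.4,0,0,0,0,0,-0.11,-0.4,0,0,0,0,0,0,-0.4,0,0,0.7,0,0,0,-0.4,0,0,0.7,0,0,0,-0.4,0,0,0,0,0,0.05,-0.4,0,0,0,0,0,0.1,-0.4]'

```text
clock: 19.25
tool_pos: [0.598, 0.0035, 0.2328]
tool_rot: [0.613, 0.79, -0.0, -0.002]
wrist_force: [-0.0, 1.1, -3.0]
opening: 0.0259
finger_force: 1.2
```

Emit:
servo_tool --series '[0,0,0,0,0,0.115,-0.4,0,0,0,0,0,0.115,-0.4,0,0,0,0,0,0.115,-0.4,0,0,0,0,0,0.115,-0.4,0,0,0,0,0,0.115,-0.4,0,0,0,0,0,0.115,-0.4,0,0,0,0,0,0.115,-0.4,0,0,0,0,0,0.115,-0.4,0,0,0,0,0,0.115,-0.4,0,0,0,0,0,0.115,-0.4]'

```text
clock: 20.5
tool_pos: [0.5984, 0.0033, 0.2331]
tool_rot: [1.0, 0.007, -0.001, -0.001]
wrist_force: [0.1, 1.0, -2.3]
opening: 0.0261
finger_force: 1.2
```

```bash
python3 - <<'E'
from h import *
o=r.observe();print(th(),o['clock'],o['joints'][5],o['wrist_force'],o['moment'],o['finger_force'])
E
```

```text
(array([0.59844655, 0.0033329 , 0.2331056 ]), np.float64(0.816648581458664)) 20.5 1.3749476639007367 [ 0.10080492  1.02905717 -2.29760035] [0.09719447 0.07118881 0.0111582 ] 1.2394635379314423
```

Emit:
servo_tool --series '[0,0,0,0,0,0.08,-0.4,0,0,0,0,0,0.08,-0.4,0,0,0,0,0,0.08,-0.4,0,0,0,0,0,0.08,-0.4,0,0,0,0,0,0.08,-0.4,0,0,0,0,0,0.08,-0.4,0,0,0,0,0,0,-0.4,0,0,0,0,0,0,-0.4,0,0,0,0,0,0,-0.4,0,0,0,0,0,0,-0.4]'

```text
clock: 21.75
tool_pos: [0.5984, 0.0032, 0.2343]
tool_rot: [0.934, -0.358, -0.001, 0.0]
wrist_force: [-0.1, 1.7, -3.8]
opening: 0.0263
finger_force: 3.4
```

Emit:
servo_tool --series '[0,0,0,0,0,0.06,-0.4,0,0,0,0,0,0.06,-0.4,0,0,0,0,0,0.06,-0.4,0,0,0,0,0,0.06,-0.4,0,0,0,0,0,0.06,-0.4,0,0,0,0,0,0,-0.4,0,0,0,0,0,0,-0.4,0,0,0,0,0,0,-0.4,0,0,0,0,0,0,-0.4,0,0,0,0,0,0,-0.4]'

```text
clock: 23.0
tool_pos: [0.5984, 0.0032, 0.2345]
tool_rot: [0.824, -0.566, -0.001, 0.0]
wrist_force: [-1.3, 2.4, -8.7]
opening: 0.0263
finger_force: 13.5
```

```bash
python3 - <<'E'
from h import *
o=r.observe();print(th(),o['clock'],o['joints'][5],o['tau'][5],o['wrist_force'],o['moment'],o['finger_force'])
E
```

```text
(array([0.59841793, 0.00315531, 0.23449176]), np.float64(-68.953811316893)) 23.0 2.5926496242555794 0.44782801531255245 [-1.32163317  2.42065107 -8.65614732] [0.63488189 0.49698345 0.44965276] 13.495932072401047
```

Finger force and torque rise elastically (0.45 N m), matching the 0.8 N m/rad stop, and the total turn of about 5.5 rad is within the expected range. I back off gently and lift clear.

Emit:
servo_tool --series '[0,0,0,0,0,-0.08,-0.4,0,0,0,0,0,-0.08,-0.4,0,0,0,0,0,-0.08,-0.4,0,0,0,0,0,-0.08,-0.4,0,0,0,0,0,-0.08,-0.4,0,0,0,0,0,-0.08,-0.4,0,0,0,0,0,-0.08,-0.4,0,0,0,0,0,-0.08,-0.4,0,0,-0.5,0,0,0,-0.4,0,0,-1,0,0,0,-0.4]'

```text
clock: 24.25
tool_pos: [0.6002, 0.0019, 0.2667]
tool_rot: [0.995, -0.101, 0.001, 0.001]
wrist_force: [-0.0, 0.6, -0.4]
opening: 0.026
finger_force: 0.0
```

Emit:
servo_tool --series '[0,0,-1,0,0,-0.1,-0.4,0,0,-1,0,0,-0.1,-0.4,0,0,0,0,0,-0.1,-0.4,0,0,0,0,0,-0.1,-0.4,0,0,0,0,0,-0.1,-0.4,0,0,0,0,0,-0.1,-0.4,0,0,0,0,0,-0.1,-0.4,0,0,0,0,0,-0.1,-0.4,0,0,0,0,0,-0.1,-0.4,0,0,0,0,0,-0.1,-0.4]'

```text
clock: 25.5
tool_pos: [0.6006, 0.0019, 0.3074]
tool_rot: [0.773, 0.634, 0.001, 0.002]
wrist_force: [-0.2, 0.1, 0.1]
opening: 0.0258
finger_force: 0.0
```

```bash
python3 - <<'E'
from h import *
o=r.observe();print(th(),o['clock'],o['wrist_force'],o['moment'])
s=snap('wrist','w7');print(proj(s,[.5992,.0024,.235]))
cv2.imwrite('pics/c7.png',cv2.resize(s['img'][120:400,120:520],(800,560),interpolation=cv2.INTER_CUBIC)[:,:,::-1])
E
```

```text
(array([0.60061292, 0.00192333, 0.30737085]), np.float64(78.72344764713938)) 25.5 [-0.16398462  0.09457468  0.13180696] [-0.06966224  0.04424629 -0.01938553]
[[318.08755307 249.46627726]]
```

View pics/c7.png

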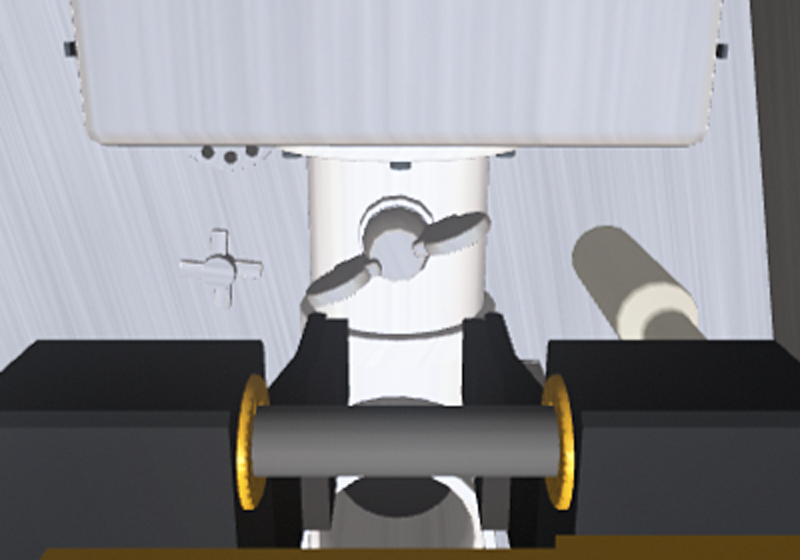

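The screw sprang back about 36° once released, which only the seated stop does. The collar is still flush and the gripper is clear, so I hand in.

```bash
python3 -c "
from h import *
print(order.job_done())"
```

```text
the job is handed in; nothing more can be done
None
```

The job is handed in at about 25.5 s of the 58 s allowed: the head is home against the socket, the wing screw is down to its stop, and the gripper is clear of everything; no verdict came back.

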